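# Hang the blue pipette on its side-opening hook

## Task

Take the blue repeating pipette out of the bench rest and hang it on the stand's hook: bring its neck in sideways through the open mouth, lower the flange behind the raised lips, and press it gently down until the two sprung catches snap over the flange and it is fully home. Let go and leave it hanging there upright; do not force it against the hook, and leave the green pipette in the rest and the other things on the bench alone. The hook is clamped on its post by hand, so feel for the seat rather than trust its height.

Things in the scene. Friction and masses are not known exactly. Their poses are not given: they have to be found in the camera images.
- pip_blue_mid (a point): Blue repeating pipette, loose, 0.11 to 0.21 kg, 212 mm long, upright in one hole of the rest (which one varies). Point on its axis 106 mm above its lower end, z up along it. Along z from here: nozzle 8 mm dia -106 to -94; fat grey barrel 22 mm dia -94 to -61; slim neck 13 mm dia -61 to +3; flange +3 to +10; stem 18 mm dia to +24; handle to +94; button 16 mm dia to +106.
- blue_handle (a point): Where to grip the blue pipette: 64 mm above pip_blue_mid on its axis, in the white handle block with flat sides, 26 mm along x, 34 mm along y (grip across the 26 mm), from 40 mm below to 30 mm above this point; axes as the pipette's.
- blue_flange (a point): Centre of the underside of the blue pipette's flange, 3 mm above pip_blue_mid. The flange is 7 mm thick and 28 mm in diameter, with a 45 degree cone below (22 mm dia at this point, 28 mm from 3 mm above it). Hung fully home, this point is on the seat floor at the throat.
- pip_green_mid (a point): The same kind of pipette in green, standing in the other hole of the rest; to be left alone. Same point and axes as on the blue one.
- rest: Grey bench rest, fixed block 80 (x) by 190 (y) by 50 mm high, origin under its centre. Two round holes 23.5 mm in diameter and 40 mm deep at y = +55 and -55 mm; the pipettes stand in them, lower end 10 mm above the bench, and are lifted straight up.
- stand: Hook stand, fixed: dark steel base plate 130 (x) by 170 (y) by 12 mm, origin under its centre, a steel post of 16 mm diameter at y = -55 mm, 162 mm high, and on the post a clamped white hook head (see throat) that reaches to +y.
- throat (a point): Nominal centre of the hook's seat floor (stand frame 0, +30, 150 mm), axes as the stand's. The head is clamped by hand: its true height is up to 15 mm above or below this point, not measured, to be felt as a firm stop; sideways the point is true. All of the head shifts with it. The floor is 8 mm thick; walls 14 mm high stand round the seat, inside faces 15.5 mm from the centre. All rigid.
- mouth (a point): Mouth, 20 mm to +y of the throat, at nominal height. From here a slot 17 mm wide runs through floor and front wall to 8.5 mm behind the throat's centre; splayed lead-ins reach 14 mm out to +y. Beside it stand two blue lips, 14 mm high, 4.5 mm thick. The neck enters along -y, flange above the lips, barrel below the floor (underside 32 mm over the nominal throat suits every height), then drops.
- catches (a point): Nominal middle between the two sprung brass balls, 8.5 mm above the throat. Balls of 4 mm radius stand out 4 mm from the side walls at +x and -x. The flange's underside first rests on them about 10 mm above the true floor; pressed down with roughly 6 N it passes between them, and they snap over its top only when its underside is within 1 to 2 mm of the floor, clamping it.
- reagent: Amber reagent bottle, 60 mm diameter, 130 mm high, loose, a bystander; origin at the centre of its underside.
- beaker: Glass beaker, 70 mm diameter, 90 mm high, loose, a bystander; origin at the centre of its underside.
- pills: Small white jar, 40 mm diameter, 60 mm high, loose, a bystander; origin at the centre of its underside.
- tipbox: Blue box of tips, 85 x 120 x 62 mm, loose, a bystander; origin at the centre of its underside.
Things that resemble listed ones, but are neither listed nor needed, are in the scene too. Leave any orange look-alike of the part that bears pip_blue_mid alone.

How it is judged:
By the outcome, as a careful person would: the job done as asked, in the order asked, and still so for the second after the job is handed in, with the robot touching nothing.
It also fails if it takes over 62 s, if anything falls off the work surface, if the arm or the gripper's body presses on something with over 40 N, if the wrist force passes 120 N, or if a joint passes its speed limit or range.

## Robot

A 6-joint arm with a two-finger parallel gripper is mounted at the origin on the work surface. World frame = base frame: x ahead of the robot, y to its left, z up, the work surface at z = 0. Lengths are in m, angles in rad, forces in N, time in s.
With the tool pointing down it reaches from about 0.325 to 0.85 m from the base axis. Payload 4.4 kg.
Tool frame: the origin (TCP) lies between the finger pads; the fingertips stand 17 mm ahead of it and the grasp point (between the pads) lies 2 mm behind it; z points along the fingers, y is the line along which they close (so a half turn about z gives the same grasp; the last joint's range is limited). The gripper opens to 94 mm and grips with 3 to 60 N. Pads are 16 mm wide; open, the fingers measure 119 mm over their backs; the gripper's body (75 mm by 177 mm) begins 78 mm behind the grasp point.
Start: joints at [-1.333, 0.207, 1.542, -0, 1.393, -0.15], TCP at [0.218, -0.532, 0.184] pointing down, gripper open.
Joint ranges: [-2.73, 2.73], [-0.86, 2.22], [0.23, 2.46], [-1.11, 4.25], [0.08, 2.63], [-2.82, 2.82]. Speed limits (rad/s): [2.79, 2.79, 3.14, 3.14, 3.14, 3.14].

## Interface

Orientations are given as [roll, pitch, yaw] about the fixed x, y, z axes, in that order (R = Rz(yaw) Ry(pitch) Rx(roll)).
In Python, from rig import bot gives the robot as it stands.
- The arm moves only by the tool step_arm, never from a script. Its argument "series" is a list of rows, each a list of 6 numbers: the shift along the tool's x, y, z in m, then the turn, a rotation vector about the tool's x, y, z in degrees. In form: [[dx, dy, dz, ax, ay, az], ...]. A call has 1 to 20 rows; each row shifts and turns the commanded pose from where the row before left it, along the tool's axes as they then stand; what a row does not reach is not made up. A row lasts 1/10 s, in which the tool goes at most 50 mm and 8.59 degrees, less where a joint would pass 70% of its speed; a pose out of reach is approached as far as the arm can. A call with a gripper value outside its range is refused whole. "jaw" is the finger opening in m, from 0 to 0.094, set as the call begins (left out, the last holds). The fingers move at their own pace and stop on an object; the grip force is fixed at half the most. Time passes only in rows, so rows that do not move let the fingers close. It gives the time, the measured TCP pose, the force, the opening and the grip force at its end, in the units of the state.
- bot.get_state(): the state, without advancing time (a new reading comes with each control period).
- bot.camera(name): name is "scene" or "top" or "wrist"; returns a dict with "frame" (400x640x3 uint8, red, green, blue), "K" (3x3 intrinsics, pixels), "D" ([k1, k2, p1, p2, k3] as OpenCV has them; the pictures are not rectified), "eye" and "attitude" of the camera in the world. Camera axes: x right, y up, looking along -z (the intrinsics and any distortion apply to the point x, -y, -z); pixel columns grow to the right and rows downward; lengths in m; the calibration is good to about 2 mm. A picture is of the moment at which its call begins. There is no depth.
- bot.sign_off(): hands the job in; it is judged then, once.
Trained networks look in a picture, given as the dict that the camera call returned (one of the last four; its "shot" number tells which), for a name from the list of things; names that differ only in an ending like _2 or _b are one class to them, and where a whole thing is asked for, a point or a joint stands for the part that bears it (a point fixed in the world has none). Each returns a list of dicts, best first, with "conf" (0 to 1); they miss things now and then, are a little off and sometimes report something else, mostly with a low value. They report only what shows in the picture. A call takes as long as a camera call. They do not tell look-alikes from the thing itself.
- bot.search_frame(picture, name): "extent" ([centre column, centre row, width, height] in pixels, round what is visible of it).
The state is a dict: "clock": time; "q": joint angles; "joint_velocities": joint speeds; "effort": joint torques, N m; "ee_pos": TCP position; "orientation": TCP orientation; "contact_force": force on the tool from outside, world axes, zero at the start; "moment": the same for the moment, N m; "gripper_width": finger opening in m; "gripper_force": force on a finger pad.
Only numpy, scipy, OpenCV 4.12 (cv2) and the standard library are available. Lean on these libraries where they do the work, as an engineer would, in place of code of your own. Each camera call takes 0.05 s, during which the arm holds its last target. There are 200 camera calls.

## Working session

There is one attempt and no reset: what is moved stays moved. The work goes in short steps, Python scripts to look and compute and a tool call to move; the robot and the scene stay as the last step left them, time stands still between calls to the robot, and variables do not carry over. Pictures are saved under pics/ and viewed, at most 10 in all, crops included, and the job is handed in when it is done.

Besides the shell and the picture viewer there is one more tool, called as name(argument=value, ...) on one line, values as JSON. step_arm: Moves the arm, as the interface text tells. Its arguments: {"type":"object","properties":{"series":{"type":"array","items":{"type":"array","items":{"type":"number"}}},"jaw":{"type":"number"}},"required":["series"]}

```bash
mkdir -p pics; cat > h.py <<'E'
import numpy as np, cv2
from rig import bot
from scipy.spatial.transform import Rotation as R
def att(c):
    a=np.array(c["attitude"],float)
    return a if a.shape==(3,3) else R.from_euler('xyz',a).as_matrix()
def ray(c,uv):
    p=cv2.undistortPoints(np.array([[uv]],float),np.array(c["K"],float),np.array(c["D"],float))[0,0]
    d=att(c)@np.array([p[0],-p[1],-1]); return np.array(c["eye"],float),d/np.linalg.norm(d)
def atz(c,uv,z):
    o,d=ray(c,uv); return o+d*(z-o[2])/d[2]
def proj(c,P):
    v=(np.atleast_2d(P)-np.array(c["eye"]))@att(c); v=v*[1,-1,-1]
    return cv2.projectPoints(v,np.zeros(3),np.zeros(3),np.array(c["K"],float),np.array(c["D"],float))[0][:,0]
def save(c,n): cv2.imwrite('pics/'+n+'.png',c["frame"][:,:,::-1])
E
python3 - <<'E'
from h import *
print(bot.get_state())
for n in("scene","top"):
    c=bot.camera(n); save(c,n+'0'); print(n,c["eye"],c["attitude"],c["K"],c["D"])
    for k in("pip_blue_mid","pip_green_mid","rest","stand","throat","reagent","beaker","pills","tipbox"):
        print(k,[(round(d["conf"],2),np.round(d["extent"]).tolist()) for d in bot.search_frame(c,k)][:4])
E
```

```text
{'clock': 0.0, 'q': array([-1.33250304e+00,  2.07401225e-01,  1.54291806e+00, -1.65938189e-05,
        1.39349505e+00, -1.50504394e-01]), 'joint_velocities': array([-0.00053196,  0.00167958, -0.0013601 , -0.00169408,  0.00122944,
        0.00070234]), 'effort': array([-1.93882872e-03, -3.70876479e+01, -2.81418264e+01,  6.94891973e-02,
        3.60938685e-02, -1.59497754e-04]), 'ee_pos': array([ 0.21774982, -0.53126698,  0.18261855]), 'orientation': array([-3.13939364e+00, -3.16969509e-04,  3.88800280e-01]), 'contact_force': array([-0.19069728, -1.27443745, -0.61838036]), 'moment': array([-0.04783387,  0.02912832, -0.02710113]), 'gripper_force': 0.0, 'gripper_width': 0.09425199108541103}
scene [ 1.5214051  -0.01841059  0.76702225] [0.99388022 0.01146715 1.63110247] [[434.5103194    0.         317.65451283]
 [  0.         434.5103194  203.0169346 ]
 [  0.           0.           1.        ]] [-0.05801181  0.          0.          0.          0.        ]
pip_blue_mid [(0.92, [402.0, 219.0, 23.0, 66.0]), (0.91, [401.0, 179.0, 11.0, 34.0]), (0.69, [411.0, 167.0, 17.0, 43.0])]
pip_green_mid 
[... 559 characters left out ...]
3 193.85232434]
 [  0.           0.           1.        ]] [0.01855492 0.         0.         0.         0.        ]
pip_blue_mid [(0.93, [212.0, 287.0, 28.0, 18.0]), (0.85, [231.0, 239.0, 33.0, 19.0]), (0.62, [236.0, 186.0, 26.0, 28.0]), (0.62, [393.0, 214.0, 86.0, 68.0])]
pip_green_mid [(0.74, [183.0, 229.0, 40.0, 17.0])]
rest [(0.78, [220.0, 236.0, 81.0, 44.0]), (0.63, [185.0, 228.0, 38.0, 20.0])]
stand [(0.75, [391.0, 217.0, 90.0, 67.0])]
throat [(0.8, [394.0, 214.0, 88.0, 73.0])]
reagent [(0.69, [282.0, 140.0, 28.0, 33.0])]
beaker [(0.56, [468.0, 286.0, 38.0, 24.0]), (0.45, [283.0, 141.0, 29.0, 32.0])]
pills [(0.68, [231.0, 130.0, 21.0, 24.0])]
tipbox [(0.56, [346.0, 130.0, 54.0, 41.0])]
```

```bash
python3 - <<'E'
import cv2
a=cv2.imread('pics/top0.png')[100:320,150:500]; b=cv2.imread('pics/scene0.png')[130:330,190:470]
a=cv2.resize(a,(800,503),interpolation=cv2.INTER_CUBIC);b=cv2.resize(b,(800,571),interpolation=cv2.INTER_CUBIC)
cv2.imwrite('pics/a.png',a);cv2.imwrite('pics/b.png',b)
E
```

```text
(no output)
```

View pics/a.png

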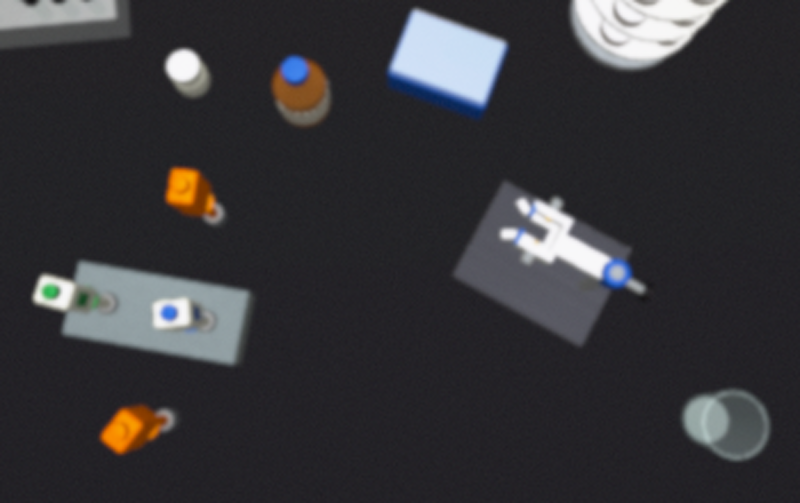

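View pics/b.png

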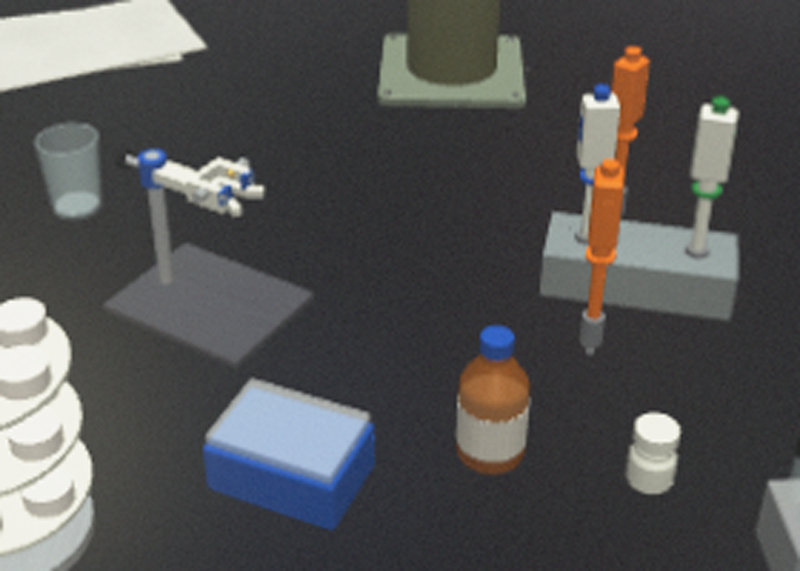

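Top crop: the blue pipette is in the right-hand hole of the rest (button at 170,313), green in the left-hand one (50,291), with orange look-alikes at (185,187) and (130,428). The stand plate is at (545,262), and its hook opens to the upper-left at (515,218).

```bash
python3 - <<'E'
from h import *
from scipy.optimize import least_squares
c=bot.camera("top"); s=bot.camera("scene")
A=lambda p:(np.array(p)/ (800/350)+[150,100]) -0.28
B=lambda p:(np.array(p)/(800/280)+[190,130])-0.32
def fit(pts,z,hx,hy,extra):
    W=np.array([atz(c,A(p),z)[:2] for p in pts])
    L=np.array([[hx,hy],[hx,-hy],[-hx,-hy],[-hx,hy]])
    def f(v):
        r=R.from_euler('z',v[2]).as_matrix()[:2,:2]; return (L@r.T+v[:2]-W).ravel()
    o=least_squares(f,[*W.mean(0),extra]); print(o.x,np.degrees(o.x[2]),np.round(o.fun*1e3,1)); return o.x
r=fit([(80,262),(250,291),(236,363),(62,335)],.05,.04,.095,0)
rm=lambda v:R.from_euler('z',v[2]).as_matrix()[:2,:2]
for y in(.055,-.055): print('hole',r[:2]+rm(r)@[0,y])
print('blue btn top',atz(c,A((170,313)),.222),'grn',atz(c,A((51,291)),.222), 'scene blue',atz(s,B((602,91)),.222),'grn',atz(s,B((721,103)),.222))
# stand: long side (170) is y
P=[(505,181),(631,249),(582,346),(453,275)]
st=fit(P,.012,.065,.085,-.5)
print('throat',st[:2]+rm(st)@[0,.03],'post',st[:2]+rm(st)@[0,-.055],'post seen',atz(c,A((617,272)),.165))
for dz in(-.015,0,.015):
  q=[[*(st[:2]+rm(st)@[0,y]),.15+z+dz] for y,z in((-.055,.012),(.03,0),(.055,.014))]
  print(dz,((proj(s,q)-[190,130])*800/280).round().tolist(),((proj(c,q)-[150,100])*800/350).round().tolist())
for k,p,z in(("reagent",(295,70),.13),("beaker",(735,425),.09),("orange1",(182,187),.222),("orange2",(130,428),.222)): print(k,atz(c,A(p),z))
q=[[*(r[:2]+rm(r)@[0,-.055]),z] for z in(.05,.222)]
print(((proj(s,q)-[190,130])*800/280).round().tolist())
E
```

```text
[ 0.4737431   0.18964348 -0.17139278] -9.820082655203606 [-0.5  0.1  0.2  0.6 -0.2  0.8  0.5 -1.4]
hole [0.48312362 0.24383763]
hole [0.46436259 0.13544933]
blue btn top [0.46351132 0.13482469 0.222     ] grn [0.48413414 0.24280192 0.222     ] scene blue [0.47193572 0.1349949  0.222     ] grn [0.49108744 0.24293191 0.222     ]
[ 0.53176959 -0.24426373 -0.51048298] -29.24852030683657 [ 1.9  0.9  0.2 -1.9 -1.5 -0.2 -0.6  1.2]
throat [ 0.54642755 -0.21808847] post [ 0.50489666 -0.2922517 ] post seen [ 0.50476702 -0.29068414  0.165     ]
-0.015 [[154.0, 167.0], [224.0, 202.0], [244.0, 197.0]] [[613.0, 273.0], [537.0, 234.0], [517.0, 220.0]]
0 [[152.0, 153.0], [222.0, 188.0], [243.0, 183.0]] [[617.0, 272.0], [539.0, 232.0], [520.0, 218.0]]
0.015 [[150.0, 140.0], [221.0, 175.0], [242.0, 169.0]] [[621.0, 270.0], [542.0, 230.0], [522.0, 216.0]]
reagent [0.72468551 0.03408831 0.13      ]
beaker [ 0.35117179 -0.42672967  0.09      ]
orange1 [0.58025705 0.12796805 0.222     ]
orange2 [0.36197436 0.16628547 0.222     ]
[[585.0, 236.0], [601.0, 86.0]]
```

Rest and stand poses agree across both cameras. The blue pipette is at about (0.464, 0.135), and the throat is at (0.546, -0.218) with stand yaw -29°. Next I rise and turn, then move over the blue pipette.

step_arm(series=[[0,0,-0.02,0,0,-8.25],[0,0,-0.02,0,0,-8.25],[0,0,-0.02,0,0,-8.25],[0,0,-0.02,0,0,-8.25],[0,0,-0.02,0,0,-8.25],[0,0,-0.02,0,0,-8.25],[0,0,-0.02,0,0,-8.25]], jaw=0.07)

```text
clock: 1.8
ee_pos: [0.2179, -0.532, 0.3246]
orientation: [3.142, 0.0, 1.403]
contact_force: [0.4, -0.8, 0.3]
gripper_width: 0.0699
gripper_force: 0.0
```

step_arm(series=[[0.0388,0.007,0,0,0,0],[0.0388,0.007,0,0,0,0],[0.0388,0.007,0,0,0,0],[0.0388,0.007,0,0,0,0],[0.0388,0.007,0,0,0,0],[0.0388,0.007,0,0,0,0],[0.0388,0.007,0,0,0,0],[0.0388,0.007,0,0,0,0],[0.0388,0.007,0,0,0,0],[0.0388,0.007,0,0,0,0],[0.0388,0.007,0,0,0,0],[0.0388,0.007,0,0,0,0],[0.0388,0.007,0,0,0,0],[0.0388,0.007,0,0,0,0],[0.0388,0.007,0,0,0,0],[0.0388,0.007,0,0,0,0],[0.0388,0.007,0,0,0,0],[0.0388,0.007,0,0,0,0],[0,0,0,0,0,0],[0,0,0,0,0,0]])

```text
clock: 3.8
ee_pos: [0.4628, 0.1343, 0.3235]
orientation: [-3.141, 0.001, 1.399]
contact_force: [0.4, -0.6, 1.1]
gripper_width: 0.0698
gripper_force: 0.0
```

```bash
python3 - <<'E'
from h import *
s=bot.get_state(); print(s["clock"],s["ee_pos"],s["orientation"],s["q"])
c=bot.camera("wrist"); print(c["eye"],c["attitude"]); save(c,'w1')
q=[[.4640,.1348,z] for z in(.05,.222)]; print(proj(c,q))
cv2.imwrite('pics/w1b.png',c["frame"][:,:,::-1])
E
```

```text
3.8 [0.46278937 0.13427742 0.32347614] [-3.14088712e+00  8.65893530e-04  1.39869302e+00] [ 1.03033680e-01 -6.92451464e-02  1.55158863e+00 -6.44218926e-04
  1.66016339e+00  2.75080088e-01]
[0.47602628 0.20499933 0.52418402] [-0.25136592  0.00030747 -0.1707438 ]
[[320.27640804 168.94786288]
 [320.30024812 193.64767168]]
```

View pics/w1.png

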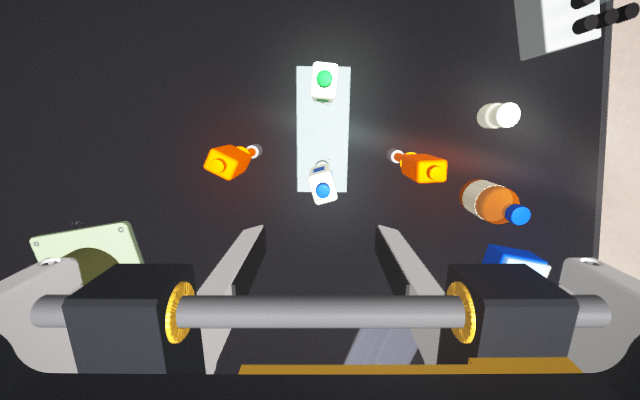

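```bash
python3 - <<'E'
from h import *
a=cv2.imread('pics/w1.png')[50:215,270:370]
cv2.imwrite('pics/w1c.png',cv2.resize(a,(360,594),interpolation=cv2.INTER_CUBIC))
c=bot.camera("wrist"); f=c["frame"].astype(int); print(c["K"][0][0])
hsv=cv2.cvtColor(c["frame"],cv2.COLOR_RGB2HSV)
for lo,hi,n in((100,125,'blue'),(50,75,'green')):
    m=(hsv[...,0]>lo)&(hsv[...,0]<hi)&(hsv[...,1]>130)&(hsv[...,2]>60); m[:,:300]=0;m[:,350:]=0;m[220:]=0
    l,k,st,ce=cv2.connectedComponentsWithStats(m.astype(np.uint8))
    for i in range(1,l):
        if st[i,4]>15: print(n,st[i],ce[i],atz(c,ce[i],.222))
E
```

```text
298.5706071604226
blue [314 167  10   4  22] [318.27272727 168.40909091] [0.46648447 0.16037637 0.222     ]
blue [316 183  13  14 107] [321.41121495 190.21495327] [0.46575565 0.13741966 0.222     ]
green [317  70  14  17 133] [321.9924812   77.94736842] [0.48488347 0.2447298  0.222     ]
```

View pics/w1c.png

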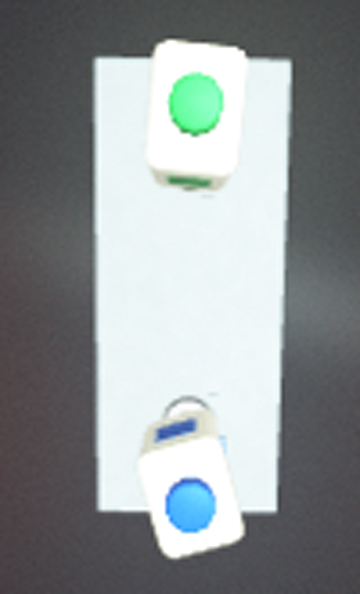

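```bash
python3 - <<'E'
from h import *
c=bot.camera("wrist")
for p,q in(((138,462),(163,555)),((215,440),(243,533)),((163,555),(243,537)),((142,460),(212,440))):
    a,b=[atz(c,np.array(x)/3.6+[270,50],.21)[:2] for x in(p,q)]; d=b-a; print(a,b,np.hypot(*d),np.degrees(np.arctan2(d[1],d[0])))
E
```

```text
[0.45388507 0.14951926] [0.45613913 0.12009346] 0.029512013354666453 -85.61961447668934
[0.47746966 0.1520677 ] [0.481125  0.1226946] 0.02959966900117033 -82.90629727187512
[0.45613913 0.12009346] [0.4809277  0.12146489] 0.024826479638051478 3.166672839547233
[0.45516291 0.1499056 ] [0.4765975  0.15222059] 0.021559232244962097 6.164206189414126
```

The blue handle has yaw of about +5°, not the rest's -10°. Turning 15° and descending to grip.

step_arm(series=[[0,0,0,0,0,-7.5],[0,0,0,0,0,-7.5],[0.0015,0.0023,0.02,0,0,0],[0,0,0.025,0,0,0],[0,0,0.025,0,0,0],[0,0,0.025,0,0,0],[0,0,0.025,0,0,0],[0,0,0.015,0,0,0],[0,0,0.01,0,0,0],[0,0,0,0,0,0],[0,0,0,0,0,0]])

```text
clock: 5.05
ee_pos: [0.4657, 0.1351, 0.1796]
orientation: [3.14, 0.0, 1.658]
contact_force: [-0.1, -0.3, 0.4]
gripper_width: 0.0699
gripper_force: 0.0
```

step_arm(series=[[0,0,0,0,0,0],[0,0,0,0,0,0],[0,0,0,0,0,0],[0,0,0,0,0,0],[0,0,0,0,0,0],[0,0,0,0,0,0],[0,0,0,0,0,0],[0,0,0,0,0,0],[0,0,0,0,0,0]], jaw=0)

```text
clock: 5.95
ee_pos: [0.4652, 0.1356, 0.1788]
orientation: [3.142, -0.0, 1.659]
contact_force: [-0.9, 0.1, 1.4]
gripper_width: 0.0257
gripper_force: 30.0
```

step_arm(series=[[0,0,-0.005,0,0,0],[0,0,-0.01,0,0,0],[0,0,-0.01,0,0,0],[0,0,-0.01,0,0,0],[0,0,-0.015,0,0,0],[0,0,-0.015,0,0,0],[0,0,0,0,0,0],[0,0,0,0,0,0],[0,0,0,0,0,0]])

```text
clock: 6.85
ee_pos: [0.4646, 0.1355, 0.243]
orientation: [-3.14, 0.0, 1.659]
contact_force: [-1.0, -0.5, -1.2]
gripper_width: 0.0256
gripper_force: 30.0
```

step_arm(series=[[-0.01,0.0035,0,0,0,0],[-0.0207,0.007,0,0,0,0],[-0.0207,0.007,0,0,0,0],[-0.0207,0.007,0,0,0,0],[-0.0207,0.007,0,0,0,0],[-0.0207,0.007,0,0,0,0],[-0.0207,0.007,0,0,0,0],[-0.0207,0.007,0,0,0,0],[-0.0207,0.007,0,0,0,0],[-0.0207,0.007,0,0,0,0],[-0.0207,0.007,0,0,0,0],[-0.0207,0.007,0,0,0,0],[-0.0207,0.007,0,0,0,0],[-0.0207,0.007,0,0,0,0],[-0.01,0.0035,0,0,0,0],[0,0,0,0,0,0],[0,0,0,0,0,0],[0,0,0,0,0,0]])

```text
clock: 8.65
ee_pos: [0.5878, -0.1429, 0.2437]
orientation: [-3.141, -0.001, 1.659]
contact_force: [-0.7, 1.0, -1.0]
gripper_width: 0.0255
gripper_force: 30.0
```

```bash
python3 - <<'E'
from h import *
s=bot.get_state(); print(s["clock"],s["ee_pos"],s["orientation"],s["contact_force"])
t=bot.camera("top"); c=bot.camera("scene")
save(t,'t2'); save(c,'s2')
a=t["frame"][160:270,340:450]; b=c["frame"][150:270,215:335]; w=bot.camera("wrist"); save(w,'w2')
cv2.imwrite('pics/m2.png',np.hstack([cv2.resize(a,(400,400),interpolation=3),cv2.resize(b,(400,400),interpolation=3)])[:,:,::-1])
E
```

```text
8.65 [ 0.58779781 -0.14286578  0.2436767 ] [-3.14123899e+00 -6.33007201e-04  1.65939103e+00] [-0.68080565  0.98382344 -0.96033315]
```

View pics/m2.png

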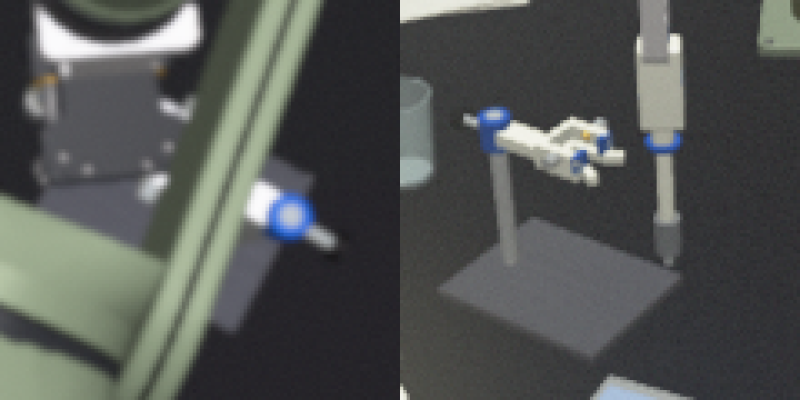

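View pics/w2.png

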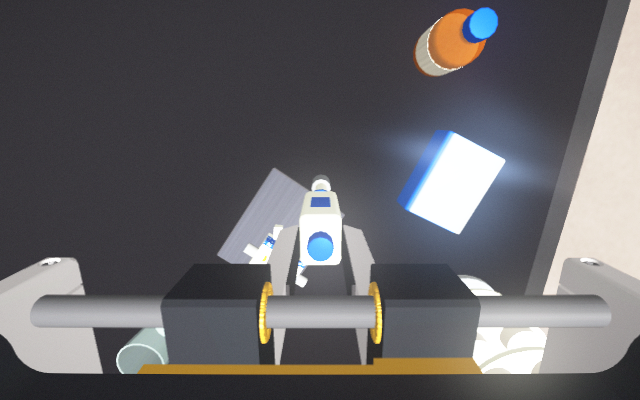

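Scene view: the pipette hangs upright in the grip (flange at crop 663,142), outside the mouth and clear of the hook. I'll check its offset against the stand using both cameras.

```bash
python3 - <<'E'
from h import *
from scipy.optimize import least_squares
c=bot.camera("scene"); s=bot.get_state(); p=s["ee_pos"]
C=lambda q:np.array(q)/(400/120)+[215,150]-.35
ax=np.array([[p[0],p[1],p[2]-.0628+h] for h in(-.106,.003,.010,.094)])
print('pred',((proj(c,ax)-[215,150]+.35)*400/120).round(1).tolist())
# subpixel stand plate corners via fit in both views
A=lambda q:(np.array(q)/(800/350)+[150,100])-.28
t=bot.camera("top")
L=np.array([[.065,.085,.012],[.065,-.085,.012],[-.065,-.085,.012],[-.065,.085,.012]])
pt=np.array([A(q) for q in((505,181),(631,249),(582,346),(453,275))])
ps=np.array([C(q) for q in((280,278),(193,357),(40,290),(138,219))])
def W(v): return L@R.from_euler('z',v[2]).as_matrix().T+[v[0],v[1],0]
for use in((1,0),(0,1),(1,1)):
    f=lambda v:np.concatenate([use[0]*(proj(t,W(v))-pt).ravel(),use[1]*(proj(c,W(v))-ps).ravel()])
    o=least_squares(f,[.532,-.244,-.51],x_scale=[.1,.1,1]); v=o.x
    th=v[:2]+R.from_euler('z',v[2]).as_matrix()[:2,:2]@[0,.03]
    print(use,v.round(4),np.degrees(v[2]).round(2),'throat',th.round(4),o.fun.round(1))
# automatic contour of plate in initial top image
im=cv2.imread('pics/top0.png')[180:260,340:435]; g=cv2.cvtColor(im,6)
print(np.percentile(g,[5,25,50,75,95]))
m=((g>48)).astype(np.uint8); k=max(cv2.findContours(m,0,1)[0],key=cv2.contourArea)
print((np.array(cv2.boxPoints(cv2.minAreaRect(k)))+[340,180]).round(1).tolist(), pt.round(1).tolist())
E
```

```text
pred [[268.5, 262.7], [262.9, 147.6], [262.5, 139.8], [257.7, 41.6]]
(1, 0) [ 0.5318 -0.2443 -0.5104] -29.25 throat [ 0.5465 -0.2181] [-0.3 -0.7  0.7 -0.1  0.1  0.5 -0.5  0.2 -0.   0.  -0.  -0.   0.  -0.
  0.   0. ]
(0, 1) [ 0.5349 -0.2414  1.1747] 67.3 throat [ 0.5072 -0.2298] [-0.   0.  -0.  -0.   0.  -0.   0.   0.  -0.8 -8.8 -4.8  1.2  1.4  8.2
  4.7 -1.7]
(1, 1) [ 0.5306 -0.2427 -0.0379] -2.17 throat [ 0.5318 -0.2127] [-15.5  10.7  -7.5 -16.8  14.2 -10.6   6.2  18.3  -9.2  16.1 -43.4 -10.9
  13.9 -17.6  40.    6.4]
[ 33.  35.  37.  89. 231.]
[[345.9, 220.1], [372.5, 172.9], [441.2, 211.6], [414.7, 258.8]] [[370.7, 178.9], [425.8, 208.7], [404.3, 251.1], [347.9, 220.0]]
```

```bash
python3 - <<'E'
from h import *
from scipy.optimize import least_squares
c=bot.camera("scene"); t=bot.camera("top")
C=lambda q:np.array(q)/(400/120)+[215,150]-.35
A=lambda q:(np.array(q)/(800/350)+[150,100])-.28
L=np.array([[.065,.085,.012],[.065,-.085,.012],[-.065,-.085,.012],[-.065,.085,.012],[0,-.055,.162]])
pt=np.array([A(q) for q in((505,181),(631,249),(582,346),(453,275))])
ps=np.array([C(q) for q in((193,354),(40,290),(138,219),(280,278))])
def W(v): return L[:4]@R.from_euler('z',v[2]).as_matrix().T+[v[0],v[1],0]
for use in((1,0),(0,1),(1,1)):
    f=lambda v:np.concatenate([use[0]*(proj(t,W(v))-pt).ravel(),use[1]*(proj(c,W(v))-ps).ravel()])
    o=least_squares(f,[.532,-.244,-.51],x_scale=[.1,.1,1]); v=o.x
    M=R.from_euler('z',v[2]).as_matrix()[:2,:2]
    print(use,v.round(4),np.degrees(v[2]).round(2),'throat',(v[:2]+M@[0,.03]).round(4),o.fun.round(1))
    for dz in(-.01,0,.01): print(dz,((proj(c,[[*(v[:2]+M@[0,y]),.15+h+dz] for y,h in((-.055,.012),(.0355,.014),(.0355,0))])-[215,150]+.35)*400/120).round().tolist())
b=c["frame"][170:235,235:305]
cv2.imwrite('pics/hook.png',cv2.resize(b,(646,600),interpolation=3)[:,:,::-1])
E
```

```text
(1, 0) [ 0.5318 -0.2443 -0.5104] -29.25 throat [ 0.5465 -0.2181] [-0.3 -0.7  0.7 -0.1  0.1  0.5 -0.5  0.2  0.   0.  -0.  -0.  -0.  -0.
  0.  -0. ]
-0.01 [[97.0, 124.0], [182.0, 152.0], [184.0, 167.0]]
0 [[95.0, 113.0], [181.0, 141.0], [183.0, 156.0]]
0.01 [[94.0, 103.0], [181.0, 131.0], [182.0, 146.0]]
(0, 1) [ 0.5355 -0.2436 -0.525 ] -30.08 throat [ 0.5506 -0.2176] [-0.  -0.   0.  -0.  -0.  -0.  -0.  -0.  -0.3  1.2 -0.8 -0.5 -0.7 -0.8
  1.7 -0.5]
-0.01 [[97.0, 126.0], [182.0, 155.0], [183.0, 170.0]]
0 [[96.0, 115.0], [181.0, 144.0], [182.0, 159.0]]
0.01 [[95.0, 105.0], [180.0, 133.0], [182.0, 148.0]]
(1, 1) [ 0.5327 -0.2442 -0.5158] -29.56 throat [ 0.5475 -0.2181] [-0.2 -1.1  0.7 -0.2 -0.1  0.3 -0.5 -0.4  0.   0.5 -0.8 -0.9 -1.1 -1.3
  1.6 -1.3]
-0.01 [[97.0, 124.0], [182.0, 153.0], [183.0, 168.0]]
0 [[95.0, 114.0], [181.0, 142.0], [182.0, 157.0]]
0.01 [[94.0, 103.0], [180.0, 131.0], [182.0, 146.0]]
```

View pics/hook.png

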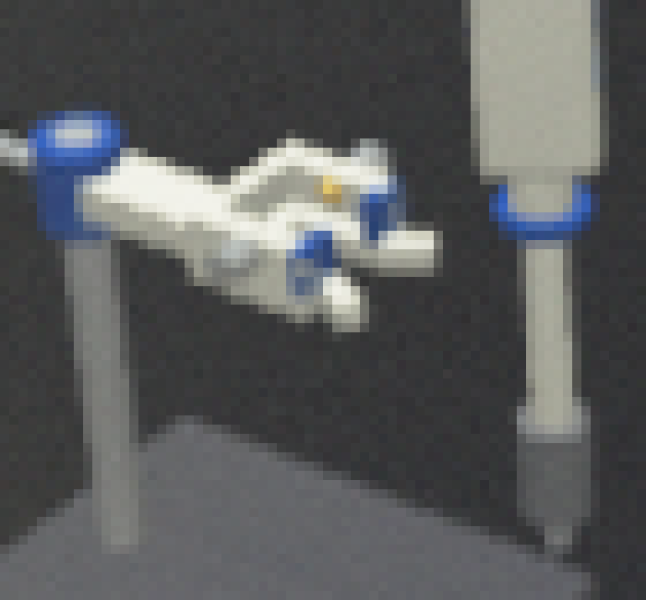

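The stand fits give throat at about (0.5475, -0.218), yaw -29.4°, and the arm's predicted pipette position matches the scene picture to under 1 mm. Entering the mouth in two stages.

step_arm(series=[[-0.001,0.0015,0.002,0,0,0],[-0.0082,-0.0057,0,0,0,0],[-0.0082,-0.0057,0,0,0,0],[-0.0082,-0.0057,0,0,0,0],[-0.0082,-0.0057,0,0,0,0],[-0.0082,-0.0057,0,0,0,0],[0,0,0,0,0,0],[0,0,0,0,0,0]])

```text
clock: 9.8
ee_pos: [0.5648, -0.1883, 0.2418]
orientation: [3.141, -0.0, 1.658]
contact_force: [0.8, -0.6, -0.6]
gripper_width: 0.0258
gripper_force: 30.0
```

step_arm(series=[[-0.0024,-0.0017,0,0,0,0],[-0.0024,-0.0017,0,0,0,0],[-0.0024,-0.0017,0,0,0,0],[-0.0024,-0.0017,0,0,0,0],[-0.0024,-0.0017,0,0,0,0],[-0.0024,-0.0017,0,0,0,0],[0,0,0,0,0,0]])

```text
clock: 10.5
ee_pos: [0.5558, -0.2036, 0.2418]
orientation: [-3.142, 0.0, 1.658]
contact_force: [0.4, 0.4, -2.1]
gripper_width: 0.0254
gripper_force: 30.0
```

step_arm(series=[[-0.0024,-0.0017,0,0,0,0],[-0.0024,-0.0017,0,0,0,0],[-0.0024,-0.0017,0,0,0,0],[-0.0024,-0.0017,0,0,0,0],[-0.0024,-0.0017,0,0,0,0],[-0.0017,-0.0012,0,0,0,0],[0,0,0,0,0,0],[0,0,0,0,0,0]])

```text
clock: 11.3
ee_pos: [0.5476, -0.2177, 0.2418]
orientation: [3.141, -0.0, 1.658]
contact_force: [0.6, 0.5, -0.4]
gripper_width: 0.0257
gripper_force: 30.0
```

```bash
python3 - <<'E'
from h import *
s=bot.get_state(); print(s["ee_pos"],s["contact_force"],s["moment"])
c=bot.camera("scene")
b=c["frame"][160:235,225:300]
cv2.imwrite('pics/in.png',cv2.resize(b,(600,600),interpolation=3)[:,:,::-1])
E
```

```text
[ 0.54755158 -0.21774427  0.24177483] [ 0.56203334  0.45409568 -0.40394662] [-0.01786116 -0.12675692  0.01438338]
```

View pics/in.png

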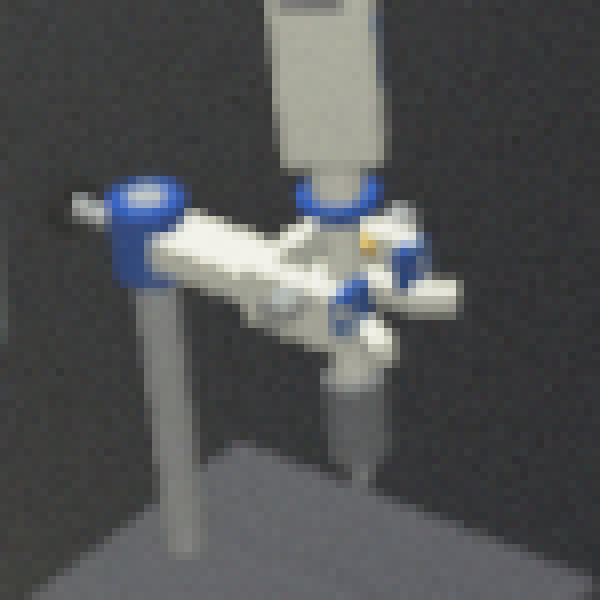

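The neck is in the slot with the flange above the lips and no contact force. Lowering, feeling for the catches.

step_arm(series=[[0,0,0.002,0,0,0],[0,0,0.002,0,0,0],[0,0,0.002,0,0,0],[0,0,0.001,0,0,0],[0,0,0,0,0,0]])

```text
clock: 11.85
ee_pos: [0.5474, -0.2176, 0.2344]
orientation: [-3.141, -0.0, 1.659]
contact_force: [0.4, -0.6, -1.5]
gripper_width: 0.0255
gripper_force: 30.0
```

step_arm(series=[[0,0,0.001,0,0,0],[0,0,0.001,0,0,0],[0,0,0.001,0,0,0],[0,0,0,0,0,0]])

```text
clock: 12.25
ee_pos: [0.5474, -0.2177, 0.2315]
orientation: [-3.141, -0.0, 1.659]
contact_force: [0.1, 0.0, -1.6]
gripper_width: 0.0253
gripper_force: 30.0
```

step_arm(series=[[0,0,0.001,0,0,0],[0,0,0.001,0,0,0],[0,0,0.001,0,0,0],[0,0,0,0,0,0]])

```text
clock: 12.65
ee_pos: [0.5474, -0.2177, 0.2285]
orientation: [-3.141, -0.0, 1.659]
contact_force: [-0.6, 0.2, -1.4]
gripper_width: 0.0256
gripper_force: 30.0
```

step_arm(series=[[0,0,0.001,0,0,0],[0,0,0.001,0,0,0],[0,0,0.001,0,0,0],[0,0,0,0,0,0]])

```text
clock: 13.05
ee_pos: [0.5474, -0.2176, 0.2255]
orientation: [-3.141, -0.0, 1.658]
contact_force: [-0.5, -0.3, -0.8]
gripper_width: 0.0255
gripper_force: 30.0
```

step_arm(series=[[0,0,0.001,0,0,0],[0,0,0.001,0,0,0],[0,0,0.001,0,0,0],[0,0,0,0,0,0]])

```text
clock: 13.45
ee_pos: [0.5475, -0.2177, 0.2226]
orientation: [-3.141, -0.0, 1.658]
contact_force: [0.3, -0.2, -0.7]
gripper_width: 0.0255
gripper_force: 30.0
```

step_arm(series=[[0,0,0.001,0,0,0],[0,0,0.001,0,0,0],[0,0,0.001,0,0,0],[0,0,0,0,0,0]])

```text
clock: 13.85
ee_pos: [0.5483, -0.2182, 0.2208]
orientation: [3.14, 0.001, 1.658]
contact_force: [0.7, -1.0, 3.1]
gripper_width: 0.0256
gripper_force: 30.0
```

Contact pushes the tool about 1 mm along stand +x. I'll follow it sideways and feel again.

step_arm(series=[[-0.0005,0.0008,0,0,0,0],[0,0,0,0,0,0],[0,0,0,0,0,0]])

```text
clock: 14.15
ee_pos: [0.5486, -0.2184, 0.2206]
orientation: [3.141, 0.001, 1.658]
contact_force: [-0.7, -0.6, 5.3]
gripper_width: 0.0254
gripper_force: 30.0
```

```bash
python3 - <<'E'
from h import *
s=bot.get_state(); print(s["clock"],s["ee_pos"].round(5),s["contact_force"].round(2),s["moment"].round(3))
E
```

```text
14.15 [ 0.54863 -0.2184   0.22059] [-0.72 -0.61  5.26] [-0.048  0.008  0.008]
```

step_arm(series=[[-0.0002,0.0003,0.0005,0,0,0],[0,0,0.0005,0,0,0],[0,0,0,0,0,0]])

```text
clock: 14.45
ee_pos: [0.549, -0.2177, 0.2185]
orientation: [3.141, -0.001, 1.659]
contact_force: [0.5, 0.9, 1.8]
gripper_width: 0.0257
gripper_force: 30.0
```

```bash
python3 - <<'E'
from h import *
s=bot.get_state(); print(s["clock"],s["ee_pos"].round(5),s["contact_force"].round(2),s["moment"].round(3))
E
```

```text
14.45 [ 0.54895 -0.21768  0.21847] [0.48 0.87 1.83] [ 0.257 -0.42   0.002]
```

step_arm(series=[[0,0,0.001,0,0,0],[0,0,0.001,0,0,0],[0,0,0,0,0,0]])

```text
clock: 14.75
ee_pos: [0.5484, -0.2175, 0.2155]
orientation: [-3.141, -0.002, 1.659]
contact_force: [1.8, 1.5, -1.3]
gripper_width: 0.0256
gripper_force: 30.0
```

```bash
python3 - <<'E'
from h import *
s=bot.get_state(); print(s["clock"],s["ee_pos"].round(5),s["contact_force"].round(2),s["moment"].round(3))
E
```

```text
14.75 [ 0.54842 -0.21754  0.21554] [ 1.82  1.5  -1.34] [ 0.403 -0.589  0.013]
```

step_arm(series=[[0,0,0.001,0,0,0],[0,0,0.001,0,0,0],[0,0,0,0,0,0]])

```text
clock: 15.05
ee_pos: [0.5479, -0.2181, 0.2134]
orientation: [-3.139, -0.001, 1.659]
contact_force: [0.2, 1.6, -3.4]
gripper_width: 0.0255
gripper_force: 30.0
```

```bash
python3 - <<'E'
from h import *
s=bot.get_state(); print(s["clock"],s["ee_pos"].round(5),s["contact_force"].round(2),s["moment"].round(3))
E
```

```text
15.05 [ 0.54795 -0.21806  0.21341] [ 0.2   1.59 -3.36] [ 0.21  -0.514  0.006]
```

step_arm(series=[[0,0,0.001,0,0,0],[0,0,0.001,0,0,0],[0,0,0,0,0,0]])

```text
clock: 15.35
ee_pos: [0.5481, -0.2184, 0.212]
orientation: [-3.14, -0.0, 1.658]
contact_force: [0.7, 0.5, -3.9]
gripper_width: 0.0254
gripper_force: 30.0
```

```bash
python3 - <<'E'
from h import *
s=bot.get_state(); print(s["clock"],s["ee_pos"].round(5),s["contact_force"].round(2),s["moment"].round(3))
E
```

```text
15.35 [ 0.54808 -0.21842  0.21199] [ 0.66  0.49 -3.86] [ 0.063 -0.229  0.016]
```

step_arm(series=[[0,0,0.001,0,0,0],[0,0,0.0005,0,0,0],[0,0,0,0,0,0]])

```text
clock: 15.65
ee_pos: [0.5483, -0.2186, 0.2119]
orientation: [-3.141, 0.001, 1.658]
contact_force: [-1.8, -0.0, 2.5]
gripper_width: 0.0259
gripper_force: 30.0
```

```bash
python3 - <<'E'
from h import *
s=bot.get_state(); print(s["clock"],s["ee_pos"].round(5),s["contact_force"].round(2),s["moment"].round(3))
E
```

```text
15.65 [ 0.54834 -0.21857  0.2119 ] [-1.83 -0.    2.46] [0.128 0.386 0.05 ]
```

step_arm(series=[[0,0,0.001,0,0,0],[0,0,0,0,0,0],[0,0,0,0,0,0]])

```text
clock: 15.95
ee_pos: [0.5485, -0.2188, 0.2119]
orientation: [3.142, 0.001, 1.658]
contact_force: [-2.5, 1.0, 5.1]
gripper_width: 0.0256
gripper_force: 30.0
```

```bash
python3 - <<'E'
from h import *
s=bot.get_state(); print(s["clock"],s["ee_pos"].round(5),s["contact_force"].round(2),s["moment"].round(3))
E
```

```text
15.95 [ 0.54852 -0.21877  0.21186] [-2.45  0.97  5.09] [ 0.151  0.754 -0.051]
```

Firm floor: no further travel while the force rises, and the catches had pulled the flange down just before. Unload, open, retreat straight up.

step_arm(series=[[0,0,-0.001,0,0,0],[0,0,-0.0008,0,0,0],[0,0,0,0,0,0],[0,0,0,0,0,0]])

```text
clock: 16.35
ee_pos: [0.5485, -0.2184, 0.2119]
orientation: [-3.141, 0.0, 1.658]
contact_force: [-2.1, -0.4, 0.6]
gripper_width: 0.0255
gripper_force: 30.0
```

step_arm(series=[[0,0,0,0,0,0],[0,0,0,0,0,0],[0,0,0,0,0,0],[0,0,0,0,0,0],[0,0,0,0,0,0],[0,0,0,0,0,0]], jaw=0.06)

```text
clock: 16.95
ee_pos: [0.5488, -0.2183, 0.212]
orientation: [3.141, -0.0, 1.658]
contact_force: [-0.6, 0.8, -0.4]
gripper_width: 0.0601
gripper_force: 0.0
```

step_arm(series=[[0,0,-0.005,0,0,0],[0,0,-0.015,0,0,0],[0,0,-0.02,0,0,0],[0,0,-0.02,0,0,0],[0,0,-0.025,0,0,0],[0,0,-0.025,0,0,0],[0,0,-0.025,0,0,0],[0.02,0,-0.02,0,0,0],[0.03,0,0,0,0,0],[0.03,0,0,0,0,0],[0.03,0,0,0,0,0],[0.03,0,0,0,0,0],[0,0,0,0,0,0],[0,0,0,0,0,0]])

```text
clock: 18.35
ee_pos: [0.5367, -0.0787, 0.3685]
orientation: [3.14, 0.001, 1.66]
contact_force: [0.6, 0.6, 0.4]
gripper_width: 0.0602
gripper_force: 0.0
```

```bash
python3 - <<'E'
from h import *
s=bot.get_state(); print(s["clock"],s["ee_pos"].round(4),s["contact_force"].round(2))
c=bot.camera("scene"); save(c,'s9')
q=[[.5485,-.2184,.1521+h] for h in(-.109,0,.007,.091,.103)]
print(((proj(c,q)-[190,120]+.3)*800/280).round(0).tolist())
b=c["frame"][120:330,190:470]
cv2.imwrite('pics/end.png',cv2.resize(b,(800,600),interpolation=3)[:,:,::-1])
E
```

```text
18.35 [ 0.5367 -0.0787  0.3685] [0.57 0.59 0.35]
[[231.0, 311.0], [222.0, 217.0], [222.0, 211.0], [215.0, 131.0], [214.0, 119.0]]
```

View pics/end.png

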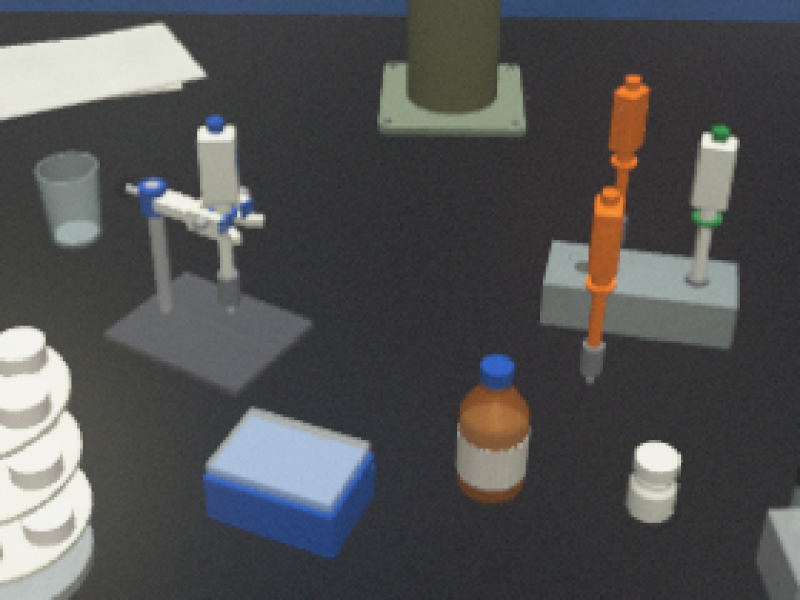

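The blue pipette hangs upright in the hook (button 215,121; nozzle 231,310), matching the prediction for fully home; the green pipette and the bystanders have not moved.

```bash
python3 -c "
from rig import bot
print(bot.sign_off())"
```

```text
the job is handed in; nothing more can be done
None
```

The blue pipette is hanging upright on the hook, pressed down to a firm stop with the catches over its flange and then released; I touched nothing else, and the job is handed in at about 18 s.

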